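# Bin the empty bottle with the lid lever weighted down

## Task

Put the empty plant-food bottle in the recycling bin, working one-handed: borrow the handled steel weight from the pressed stack of envelopes and park it on the bin's lever paddle so that it holds the lid up by itself, then put the bottle in the bin. Lift the weight off the paddle again so that the lid closes, and set the weight back flat on the middle of the stack; do not disturb the other things on the desk.

Things in the scene. Friction and masses are not known exactly. Their poses are not given: they have to be found in the camera images.
- bin: recycling bin: grey open box with steel lid and hand lever, fixed to the desk. Body 200 (its x) x 190 (y) x 165 mm high, walls 4 mm, inner floor 10 mm above the desk, empty. Origin: centre of its underside. Its front, with the paddle, faces its -x (roughly towards the robot); the lid is hinged on the rear (+x) rim. The lever's arms run outside both sides (y = +-105 mm)
- bin_mouth (a point): centre of the bin's open mouth at rim height (165 mm above the desk); axes as the bin's
- lever (a joint): lid-lift hand lever: 0 = up (lid shut), 0.20 rad = fully down (lid fully raised). Sprung and damped: about 4 N down on the paddle starts it (more if pushed fast), 2 N holds it down; let go, it comes back up by itself in about 1 s. Pivot along the bin's y at its middle, 120 mm above the desk
- paddle (a point): centre of the paddle's top, 183 mm in front (-x) of the bin's centre; 138 mm above the desk with lever up, 102 mm with it down. Flat plate 130 mm long (along the bin's x) x 92 mm wide, starting 18 mm before the bin; its free end slopes 0.1 rad up with the lever up, 0.1 rad down with it down. A lip 5 mm high, 4 mm thick stands along its free end, 63 mm from the centre
- lid (a joint): the lid, a steel plate 214 x 200 mm weighing 80 g: 0 = shut, 1.5 rad = raised upright at the rear of the bin. It moves with the lever (7.5 times its angle)
- weight: the loose steel book weight, about 0.85 kg: a dark flat plate 110 (x) x 64 (y) x 15 mm with a round steel bar handle above it along its x. Origin: centre of its underside. It starts lying flat on the stack and fits on the paddle lengthwise (its x along the bin's x, either way round)
- weight_bar (a point): middle of the weight's bar handle: bar 16 mm in diameter, 96 mm long along the weight's x, axis 52 mm above the weight's underside, on two posts 12 mm thick 40 mm either side of the middle; clear space of 29 mm under the bar
- stack: the stack of glued seed envelopes pressed between two thin wooden boards, fixed: 160 (x) x 130 (y) x 24 mm high. Origin: centre of its underside; the weight lies on its top, 24 mm above the desk
- bottle: the empty plant-food bottle, the short round one, 50 g, upright on the desk: white body 52 mm in diameter up to 72 mm, shoulder up to 86 mm, grey cap 30 mm in diameter from 86 to 110 mm. Origin: centre of its underside
- bottle_mid (a point): the middle of the bottle, 55 mm above its underside on its axis
- pot: bystander: terracotta flower pot with a plant, 90 mm in diameter, 80 mm high (140 mm with leaves); origin under its centre
- sprayer: bystander: tall white trigger sprayer, 72 mm in diameter, 208 mm high; origin under its centre
- mug: bystander: white mug, 82 mm in diameter, 92 mm high; origin under its centre
- jar: bystander: glass jar with cuttings, 80 mm in diameter, 100 mm high (125 mm with leaves); origin under its centre
- stapler: bystander: black stapler lying along its x, 135 mm long, 34 mm wide, 55 mm high; origin under its centre
- trowel: bystander: hand trowel lying along its x, 255 mm long, 60 mm wide, 28 mm high; origin on the desk near the handle's blade end
Not all that is in view belongs to the job. Leave any orange look-alike of the weight alone. What is shaped like the bottle but purple is not meant.

How it is judged:
By the outcome, as a careful person would: the job done as asked, in the order asked, and still so for the second after the job is handed in, with the robot touching nothing.
It also fails if it takes over 72 s, if anything falls off the work surface, if the arm or the gripper's body presses on something with over 40 N, if the wrist force passes 120 N, or if a joint passes its speed limit or range.

## Robot

A 6-joint arm with a two-finger parallel gripper is mounted at the origin on the work surface. World frame = base frame: x ahead of the robot, y to its left, z up, the work surface at z = 0. Lengths are in m, angles in rad, forces in N, time in s.
With the tool pointing down it reaches from about 0.275 to 0.875 m from the base axis. Payload 12.5 kg.
Tool frame: the origin (TCP) lies midway between the tips of the shut fingers; the grasp point (between the pads) lies 19 mm behind it; z points along the fingers, y is the line along which they close (so a half turn about z gives the same grasp; the last joint's range is limited). The gripper opens to 85 mm and grips with 20 to 120 N. Pads are 22 mm wide; open, the fingers measure 114 mm over their backs; the gripper's body (76 mm by 85 mm) begins 54 mm behind the grasp point. The pads swing forward as they close: fully open they stand 13 mm farther back than shut.
Start: joints at [-1.277, 0.351, 1.652, -0, 1.139, -0.085], TCP at [0.203, -0.511, 0.231] pointing down, gripper open.
Joint ranges: [-2.75, 2.75], [-0.79, 2.1], [0.01, 2.65], [-1.57, 4.71], [0.07, 3.14], [-2.87, 2.87]. Speed limits (rad/s): [2.22, 2.22, 2.79, 3.14, 3.14, 3.14].

## Interface

Orientations are given as a rotation vector (axis times angle).
In Python, from rig import robot gives the robot as it stands. The module is installed in compiled form; this text tells all that it offers.
- The arm moves only by the tool apply_moves, never from a script. Its argument "targets" is a list of rows, each a list of 7 numbers: the shift along the tool's x, y, z in mm, then the turn, a rotation vector about the tool's x, y, z in units of 6 degrees (1.0 is 6 degrees), then the finger opening in mm, from 0 to 85.4. In form: [[dx, dy, dz, ax, ay, az, gripper], ...]. A call has 1 to 20 rows; each row is the pose to reach, as a shift and turn from the pose commanded when the call began, along the tool's axes at that moment; what a row does not reach only later rows make up. A row lasts 1/12 s, in which the tool goes at most 41.7 mm and 7.16 degrees, less where a joint would pass 70% of its speed; a pose out of reach is approached as far as the arm can. A call with a gripper value outside its range is refused whole. The fingers move at their own pace and stop on an object; the grip force is fixed at half the most. Time passes only in rows, so rows that repeat a pose let the fingers close. It gives the time, the measured TCP pose, the force, the opening and the grip force at its end, in the units of the state.
- robot.get_obs(): the state, without advancing time (a new reading comes with each control period).
- robot.grab_frame(name): name is "scene" or "side" or "wrist"; returns a dict with "pixels" (420x560x3 uint8, blue, green, red), "z_map" (420x560 float32, m along the optical axis (not along the pixel's ray), 0 where there is no reading), "K" (3x3 intrinsics, pixels), "rvec" (rotation vector, rad) and "tvec" (3), from world to camera coordinates, as OpenCV has them. Camera axes: x right, y down, z forward; pixel columns grow to the right and rows downward; lengths in m; the calibration is good to about 2 mm. A picture is of the moment at which its call begins.
- robot.job_done(): hands the job in; it is judged then, once.
Trained networks look in the newest picture that a camera, given by its name, has taken for a name from the list of things; names that differ only in an ending like _2 or _b are one class to them, and where a whole thing is asked for, a point or a joint stands for the part that bears it (a point fixed in the world has none). Each returns a list of dicts, best first, with "confidence" (0 to 1); they miss things now and then, are a little off and sometimes report something else, mostly with a low value. They report only what shows in the picture. A call takes as long as a camera call. They do not tell look-alikes from the thing itself.
- robot.cut_out(target, camera): "region" (420x560 bool, what is visible of it) and "uv" ([column, row] in pixels, amid what is visible of it).
The state is a dict: "clock": time; "joints": joint angles; "qd": joint speeds; "effort": joint torques, N m; "tool_pos": TCP position; "orientation": TCP orientation; "contact_force": force on the tool from outside, world axes, zero at the start; "torque": the same for the moment, N m; "grip_width": finger opening in m; "gripper_force": force on a finger pad.
Only numpy, scipy, OpenCV 4.12 (cv2) and the standard library are available. Lean on these libraries where they do the work, as an engineer would, in place of code of your own. Each camera call takes 0.05 s, during which the arm holds its last target. There are 200 camera calls.

## Working session

There is one attempt and no reset: what is moved stays moved. The work goes in short steps, Python scripts to look and compute and a tool call to move; the robot and the scene stay as the last step left them, time stands still between calls to the robot, and variables do not carry over. Pictures are saved under pics/ and viewed, at most 10 in all, crops included, and the job is handed in when it is done.

Besides the shell and the picture viewer there is one more tool, called after "Request:" as a command line: name --pt "numbers of a row" for each row, then --argument value for the rest. apply_moves: Moves the arm, as the interface text tells. Its arguments: {"type":"object","properties":{"targets":{"type":"array"}},"required":["targets"]}

```bash
mkdir -p pics; cat > h.py <<'E'
import numpy as np,cv2
from rig import robot
from scipy.spatial.transform import Rotation as R
def cloud(f):
    z=f["z_map"];K=f["K"];v,u=np.mgrid[:z.shape[0],:z.shape[1]]
    P=np.stack([(u-K[0,2])*z/K[0,0],(v-K[1,2])*z/K[1,1],z],-1)
    M=cv2.Rodrigues(np.array(f["rvec"],float))[0]
    W=(P-np.array(f["tvec"]).ravel())@M
    W[z==0]=np.nan
    return W
def rep(cam,names,f=None):
    f=f or robot.grab_frame(cam);W=cloud(f)
    for n in names:
        for d in robot.cut_out(n,cam)[:3]:
            p=W[d["region"]];p=p[~np.isnan(p[:,0])]
            if len(p)<5: continue
            c=f["pixels"][d["region"]].mean(0).astype(int)
            t=p[p[:,2]>np.percentile(p[:,2],95)-.012]
            r=cv2.minAreaRect((t[:,:2]*1000).astype(np.float32))
            print(cam,n,round(d["confidence"],2),"uv",np.round(d["uv"]),"bgr",c,"med",np.round(np.median(p,0),3),"min",np.round(np.percentile(p,2,axis=0),3),"max",np.round(np.percentile(p,98,axis=0),3),"toprect",np.round(r[0]),np.round(r[1]),round(r[2],1))
    return f,W
E
python3 - <<'E'
from h import *
n=["bin","weight","stack","bottle","pot","sprayer","mug","jar","stapler","trowel"]
for c in ("scene","side"):
    f,W=rep(c,n); cv2.imwrite(f"pics/{c}0.png",f["pixels"])
o=robot.get_obs();print(o["clock"],o["tool_pos"],o["orientation"])
E
```

```text
scene bin 0.87 uv [284. 241.] bgr [118 116 111] med [ 0.646 -0.01   0.173] min [ 0.385 -0.102  0.011] max [0.727 0.098 0.18 ] toprect [620.   0.] [227. 201.] 4.0
scene weight 0.88 uv [406. 205.] bgr [ 21  91 182] med [0.524 0.509 0.018] min [0.486 0.467 0.007] max [0.562 0.569 0.061] toprect [522. 519.] [91. 16.] 72.9
scene weight 0.82 uv [362. 221.] bgr [75 72 71] med [0.56  0.312 0.04 ] min [0.498 0.282 0.026] max [0.605 0.348 0.086] toprect [551. 316.] [16. 91.] 83.2
scene stack 0.57 uv [363. 236.] bgr [ 49  78 113] med [0.576 0.303 0.024] min [0.465 0.241 0.002] max [0.64  0.396 0.03 ] toprect [550. 320.] [131. 166.] 70.3
scene bottle 0.66 uv [194. 272.] bgr [149 147 146] med [ 0.586 -0.302  0.067] min [ 0.564 -0.326  0.002] max [ 0.597 -0.279  0.112] toprect [ 573. -304.] [24. 25.] 38.0
scene bottle 0.66 uv [263. 203.] bgr [63 61 60] med [ 0.434 -0.024  0.139] min [ 0.368 -0.109  0.041] max [0.711 0.034 0.149] toprect [545. -11.] [358. 203.] 6.0
scene bottle 0.64 uv [198. 244.] bgr [107  52  82] med [ 0.494 -0.277  0.073] min [ 0.468 -0.298  0.01 ] max [ 0.504 -0.256  0.113] top
[... 4123 characters left out ...]
  -0.359  0.057] min [ 0.643 -0.434 -0.003] max [ 0.724 -0.311  0.091] toprect [ 681. -381.] [83. 93.] 41.0
side stapler 0.98 uv [321. 299.] bgr [47 45 41] med [0.317 0.212 0.035] min [ 0.275  0.157 -0.001] max [0.364 0.263 0.052] toprect [321. 209.] [129.  30.] 52.5
side stapler 0.27 uv [306. 175.] bgr [195 195 189] med [ 0.562 -0.288  0.057] min [ 0.542 -0.316 -0.002] max [ 0.591 -0.274  0.108] toprect [ 534. -218.] [ 28. 216.] 22.8
side trowel 0.85 uv [345. 220.] bgr [133 156 158] med [ 0.376 -0.171  0.009] min [ 0.287 -0.196  0.001] max [ 0.441 -0.112  0.025] toprect [ 354. -172.] [139.  54.] 28.8
1.1 [ 0.20341701 -0.51099188  0.23129253] [ 3.08538142e+00  5.91456856e-01 -8.59469034e-06]
```

View pics/scene0.png

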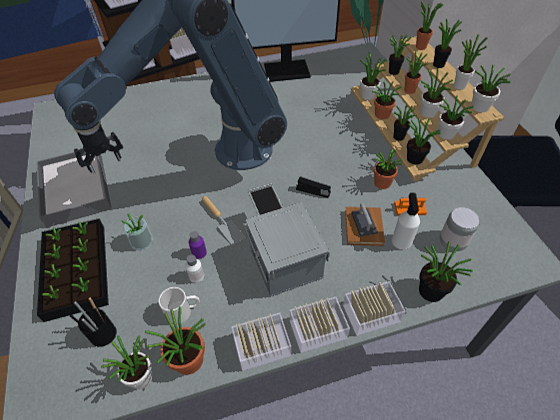

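View pics/side0.png

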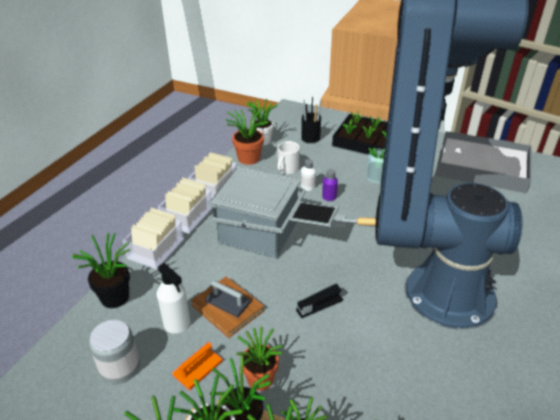

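The scene view shows the bin at (285,240) with its paddle at (265,200), the dark weight on the stack at (362,220), the orange look-alike at (408,205), the white bottle at (194,270) and the purple one at (197,244). The side view agrees: weight (228,300), white bottle (309,175), purple bottle (330,185).

```bash
cat >> h.py <<'E'
def rect(p,n):
    r=cv2.minAreaRect((p[:,:2]*1000).astype(np.float32)); b=cv2.boxPoints(r)
    e=max((b[1]-b[0],b[2]-b[1]),key=np.linalg.norm); a=np.degrees(np.arctan2(e[1],e[0]))
    print(n,len(p),"c",np.round(r[0],1),"size",np.round(r[1],1),"yaw",round((a+90)%180-90,1),"zmed",np.round(np.median(p[:,2]),4))
def box(W,lo,hi):
    p=W.reshape(-1,3);m=np.all((p>lo)&(p<hi),1);return p[m]
def move(pos,yaw_deg,pitch=0,o=None):
    """row (mm, 6deg units) from present pose to tool-down pose with tool x at yaw; pitch about world horizontal y of tool"""
    o=o or robot.get_obs();R0=R.from_rotvec(o["orientation"])
    T=R.from_euler("z",yaw_deg,degrees=True)*R.from_euler("y",pitch,degrees=True)*R.from_euler("x",180,degrees=True)
    d=R0.inv().apply(np.array(pos)-o["tool_pos"])*1000
    print("row",np.round(d,1),np.round((R0.inv()*T).as_rotvec(degrees=True)/6,2))
E
python3 - <<'E'
from h import *
for c in ("scene","side"):
    W=cloud(robot.grab_frame(c))
    rect(box(W,[.36,-.12,.11],[.495,.12,.16]),c+" paddle")
    p=box(W,[.5,-.13,.166],[.76,.13,.185]);rect(p,c+" lid")
    rect(box(W,[.48,.27,.066],[.62,.36,.1]),c+" bar")
    rect(box(W,[.48,.25,.033],[.62,.38,.045]),c+" plate")
    rect(box(W,[.44,.2,.018],[.66,.42,.03]),c+" stack")
    rect(box(W,[.53,-.34,.09],[.61,-.25,.12]),c+" cap")
    rect(box(W,[.53,-.34,.02],[.61,-.25,.07]),c+" body")
move([.548,.318,.16],-6)
E
```

```text
scene paddle 695 c [424.7 -13.7] size [116.3  92.1] yaw 5.2 zmed 0.1403
scene lid 3644 c [620.4   0. ] size [224.2 201. ] yaw 4.2 zmed 0.1756
scene bar 107 c [549.7 316.7] size [14.8 97.6] yaw -6.3 zmed 0.083
scene plate 335 c [549.5 317.3] size [ 66.6 113.2] yaw -4.9 zmed 0.0396
scene stack 766 c [555.7 337.8] size [167.1 166.9] yaw 70.1 zmed 0.0247
scene cap 88 c [ 570.7 -303.5] size [35.6 29.5] yaw 29.6 zmed 0.1086
scene body 140 c [ 584.  -301.9] size [30.7 52.1] yaw -82.9 zmed 0.047
side paddle 891 c [432.2  19. ] size [135.4 159.5] yaw -84.7 zmed 0.1354
side lid 2793 c [619.1   1.7] size [223.7 208.3] yaw 4.3 zmed 0.1719
side bar 197 c [546.6 319. ] size [19.4 97.1] yaw -8.0 zmed 0.0782
side plate 484 c [546.1 320.1] size [ 66.3 113.5] yaw -3.8 zmed 0.0361
side stack 1162 c [556.7 343.6] size [180.1 163.2] yaw 70.0 zmed 0.0212
side cap 63 c [ 568.5 -299.6] size [29. 36.] yaw -85.4 zmed 0.103
side body 179 c [ 562.2 -289.7] size [51.1 33.8] yaw 22.7 zmed 0.0443
row [ 626.7 -642.8   71.3] [0.   0.   4.62]
```

Request:
apply_moves --pt "300 -320 30 0 0 2.3 85" --pt "627 -643 30 0 0 4.62 85" --pt "627 -643 30 0 0 4.62 85" --pt "627 -643 30 0 0 4.62 85" --pt "627 -643 30 0 0 4.62 85" --pt "627 -643 30 0 0 4.62 85" --pt "627 -643 30 0 0 4.62 85" --pt "627 -643 30 0 0 4.62 85" --pt "627 -643 30 0 0 4.62 85" --pt "627 -643 30 0 0 4.62 85" --pt "627 -643 30 0 0 4.62 85" --pt "627 -643 30 0 0 4.62 85" --pt "627 -643 30 0 0 4.62 85" --pt "627 -643 30 0 0 4.62 85" --pt "627 -643 30 0 0 4.62 85" --pt "627 -643 30 0 0 4.62 85" --pt "627 -643 30 0 0 4.62 85" --pt "627 -643 30 0 0 4.62 85" --pt "627 -643 30 0 0 4.62 85" --pt "627 -643 30 0 0 4.62 85"

```text
clock: 2.87
tool_pos: [0.5229, 0.259, 0.2033]
orientation: [-3.137, 0.164, -0.0]
contact_force: [0.2, -0.7, 1.1]
grip_width: 0.0852
gripper_force: 0.0
```

```bash
python3 - <<'E'
from h import *
f=robot.grab_frame("wrist");W=cloud(f)
cv2.imwrite("pics/w1.png",f["pixels"])
rect(box(W,[.46,.25,.068],[.64,.4,.1]),"bar")
rect(box(W,[.46,.25,.032],[.64,.4,.047]),"plate")
rect(box(W,[.44,.2,.018],[.66,.42,.031]),"stack")
move([.548,.318,.14],-6)
E
```

```text
bar 2561 c [580.4 334.3] size [156.4  68.8] yaw 32.4 zmed 0.0838
plate 5191 c [566.5 343.2] size [124.2 137. ] yaw -6.1 zmed 0.0401
stack 12141 c [559.2 342.3] size [182.5 160.5] yaw 70.3 zmed 0.0252
row [ 17.6 -55.7  63.1] [-0.02 -0.01  0.02]
```

View pics/w1.png

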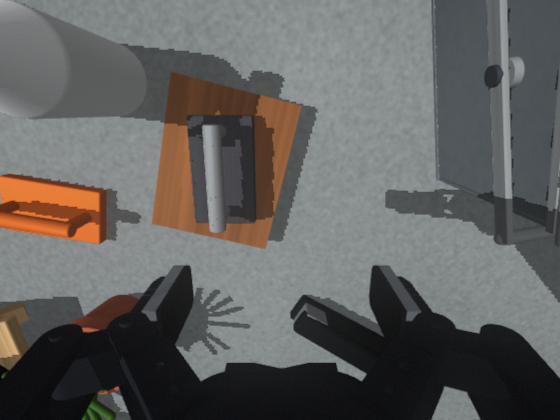

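The wrist view shows the weight at (222,170) on its stack, with the bar running roughly up the image. The sprayer at upper left contaminated the boxes, so I'll measure inside the detector masks.

```bash
python3 - <<'E'
from h import *
f=robot.grab_frame("wrist");W=cloud(f)
for n in("weight","stack"):
  for d in robot.cut_out(n,"wrist")[:2]:
    p=W[d["region"]];p=p[~np.isnan(p[:,0])];print(n,d["confidence"],d["uv"])
    if n=="weight":
        q=p[(p[:,2]>.07)&(p[:,2]<.095)]; 
        if len(q)>5: rect(q,"bar")
        q=p[(p[:,2]>.033)&(p[:,2]<.046)]
        if len(q)>5: rect(q,"plate")
    else: rect(p[(p[:,2]>.018)&(p[:,2]<.031)],"stack")
E
```

```text
weight 0.8 [226.7, 172.7]
bar 1907 c [549.3 314.8] size [16.1 94.9] yaw -6.2 zmed 0.0838
plate 4965 c [548.6 315. ] size [ 64.3 109.8] yaw -6.1 zmed 0.0402
weight 0.74 [56.2, 209.4]
plate 143 c [523.3 516.8] size [88.6  9.9] yaw 70.7 zmed 0.038
stack 0.8 [192.7, 158.9]
stack 11575 c [550.3 317.7] size [130.  160.6] yaw -19.7 zmed 0.0252
```

Request:
apply_moves --pt "19 -53 20 0 0 0 85" --pt "19 -53 50 0 0 0 85" --pt "19 -53 85 0 0 0 85" --pt "19 -53 115 0 0 0 85" --pt "19 -53 135 0 0 0 85" --pt "19 -53 146 0 0 0 85" --pt "19 -53 146 0 0 0 60" --pt "19 -53 146 0 0 0 0" --pt "19 -53 146 0 0 0 0" --pt "19 -53 146 0 0 0 0" --pt "19 -53 146 0 0 0 0" --pt "19 -53 146 0 0 0 0" --pt "19 -53 146 0 0 0 0" --pt "19 -53 146 0 0 0 0"

```text
clock: 4.23
tool_pos: [0.5481, 0.3084, 0.0592]
orientation: [-3.135, 0.165, -0.005]
contact_force: [0.5, 4.4, 7.7]
grip_width: 0.0139
gripper_force: 58.3
```

Request:
apply_moves --pt "0 0 -5 0 0 0 0" --pt "0 0 -12 0 0 0 0" --pt "0 0 -25 0 0 0 0" --pt "0 0 -45 0 0 0 0" --pt "0 0 -70 0 0 0 0" --pt "0 0 -100 0 0 0 0" --pt "0 0 -130 0 0 0 0" --pt "0 0 -160 0 0 0 0" --pt "0 0 -170 0 0 0 0" --pt "0 0 -170 0 0 0 0"

```text
clock: 5.07
tool_pos: [0.5478, 0.3077, 0.2304]
orientation: [-3.135, 0.165, -0.007]
contact_force: [0.1, 0.2, -7.9]
grip_width: 0.0139
gripper_force: 59.1
```

```bash
python3 - <<'E'
from h import *
f=robot.grab_frame("wrist");W=cloud(f);cv2.imwrite("pics/w2.png",f["pixels"])
f,W=rep("side",["weight"])
o=robot.get_obs();print(o["tool_pos"],o["orientation"],o["contact_force"],o["torque"],o["grip_width"],o["joints"])
for d in robot.cut_out("weight","side")[:2]:
    p=W[d["region"]];p=p[p[:,2]>.1]
    if len(p)>20:
        M=R.from_rotvec(o["orientation"]).inv().apply(p-o["tool_pos"]);print(np.round(np.percentile(M,[1,50,99],axis=0)*1000))
move([.434,-.014,.235],4.5)
E
```

```text
side weight 0.75 uv [197. 364.] bgr [ 11 106 211] med [0.512 0.531 0.013] min [0.478 0.478 0.001] max [0.556 0.58  0.058] toprect [480. 577.] [ 81. 197.] 36.0
side weight 0.75 uv [365. 224.] bgr [ 86 106 112] med [ 0.323 -0.18   0.011] min [ 0.237 -0.22  -0.005] max [ 0.415 -0.118  0.028] toprect [ 343. -123.] [271. 108.] 59.4
side weight 0.56 uv [266. 193.] bgr [165 164 151] med [0.577 0.012 0.172] min [ 0.511 -0.096  0.167] max [0.663 0.093 0.177] toprect [592.   1.] [169. 207.] 3.8
[0.54596743 0.3069079  0.22513779] [ 3.13546248 -0.1647882  -0.00513935] [  0.54671934  -0.23895409 -10.50390052] [ 0.03226321 -0.00951143 -0.02436501] 0.01394360605212146 [ 4.37820018e-01  4.97289008e-01  1.44523855e+00 -4.83155793e-05
  1.20280008e+00  2.11364972e+00]
row [-77.7 330.9  -9.1] [ 0.02  0.04 -1.75]
```

View pics/w2.png

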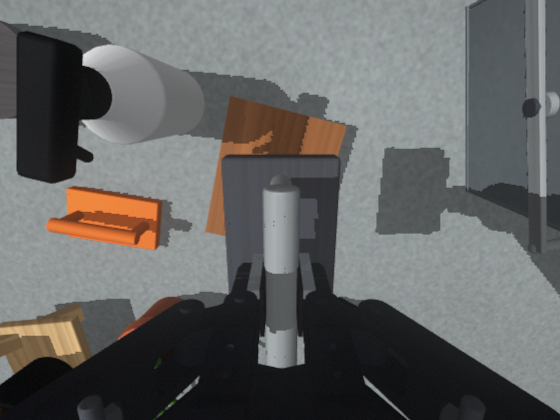

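Weight is lifted, upright and roughly level in the fingers (plate at (280,220) in the wrist view). I'll measure its pose in the tool frame.

```bash
python3 - <<'E'
from h import *
f=robot.grab_frame("wrist");W=cloud(f)
o=robot.get_obs();Ri=R.from_rotvec(o["orientation"]).inv()
T=(Ri.apply((W-o["tool_pos"]).reshape(-1,3))*1000).reshape(W.shape)
print(o["tool_pos"],o["clock"])
m=np.zeros(T.shape[:2],bool);m[150:300,215:350]=1
t=T[m];t=t[~np.isnan(t[:,0])]
for lo,hi,n in((8,30,"plate"),(-35,-15,"bar")):
    q=t[(t[:,2]>lo)&(t[:,2]<hi)];rect(q/1000,n);print(np.round(np.percentile(q,[1,50,99],axis=0),1))
    A=np.c_[q[:,:2],np.ones(len(q))];print(np.linalg.lstsq(A,q[:,2],rcond=None)[0])
move([.434,-.014,.235],4.5)
E
```

```text
[0.54613338 0.30700167 0.22508996] 5.3167
plate 9475 c [13.6  0.8] size [83.8 64.2] yaw 0.0 zmed 0.0194
[[-18.4 -30.5  17.5]
 [ 30.9  -0.3  19.4]
 [ 55.2  32.1  26.1]]
[1.26174102e-02 2.45621723e-03 1.91206006e+01]
bar 5307 c [21.1  5.5] size [52.7 39.4] yaw 18.2 zmed -0.0244
[[ -1.  -18.5 -34. ]
 [ 18.3   1.2 -24.4]
 [ 48.3  20.6 -15.8]]
[ 4.28374928e-02 -3.03422142e-03 -2.50449622e+01]
row [-77.9 331.   -9. ] [ 0.02  0.03 -1.75]
```

Request:
apply_moves --pt "-25 10 -30 0 0 0 0" --pt "-50 40 -35 0 0 -0.5 0" --pt "-65 75 -35 0 0 -1 0" --pt "-79 110 -35 0 0 -1.75 0" --pt "-79 150 -35 0 0 -1.75 0" --pt "-79 190 -35 0 0 -1.75 0" --pt "-79 230 -35 0 0 -1.75 0" --pt "-79 265 -35 0 0 -1.75 0" --pt "-79 295 -30 0 0 -1.75 0" --pt "-79 318 -20 0 0 -1.75 0" --pt "-79 328 -10 0 0 -1.75 0" --pt "-79 331 0 0 0 -1.75 0" --pt "-79 331 10 0 0 -1.75 0" --pt "-79 331 10 0 0 -1.75 0" --pt "-79 331 10 0 0 -1.75 0"

```text
clock: 6.57
tool_pos: [0.4332, -0.0134, 0.2167]
orientation: [-3.139, -0.123, 0.003]
contact_force: [-0.3, -0.6, -7.7]
grip_width: 0.0139
gripper_force: 60.5
```

```bash
python3 - <<'E'
from h import *
f=robot.grab_frame("side");W=cloud(f);cv2.imwrite("pics/s2.png",cv2.resize(f["pixels"][100:320,160:460],None,fx=2.5,fy=2.5))
rect(box(W,[.355,-.08,.125],[.495,.06,.16]),"paddle")
rect(box(W,[.35,-.08,.165],[.5,.06,.215]),"plate")
f=robot.grab_frame("scene");W=cloud(f)
rect(box(W,[.355,-.08,.125],[.495,.06,.16]),"paddle")
rect(box(W,[.35,-.08,.165],[.5,.06,.215]),"plate")
o=robot.get_obs();print(o["tool_pos"],o["orientation"],o["contact_force"],o["grip_width"])
move([.433,-.014,.215],4.5)
E
```

```text
paddle 690 c [432.6  -2.9] size [143.7  94.6] yaw 12.1 zmed 0.136
plate 599 c [432.9  -7.8] size [110.9  71.8] yaw 4.2 zmed 0.1925
paddle 347 c [426.5 -14.1] size [114.9  91.6] yaw 4.0 zmed 0.1382
plate 368 c [435.6 -10.1] size [114.8  64.6] yaw 4.4 zmed 0.197
[ 0.4338766  -0.01330272  0.21766955] [3.13914424e+00 1.23520404e-01 2.34683999e-04] [ 0.58483851 -0.04386944 -8.06438492] 0.014366357485492757
row [-0.9  0.6  2.7] [ 0. -0.  0.]
```

View pics/s2.png

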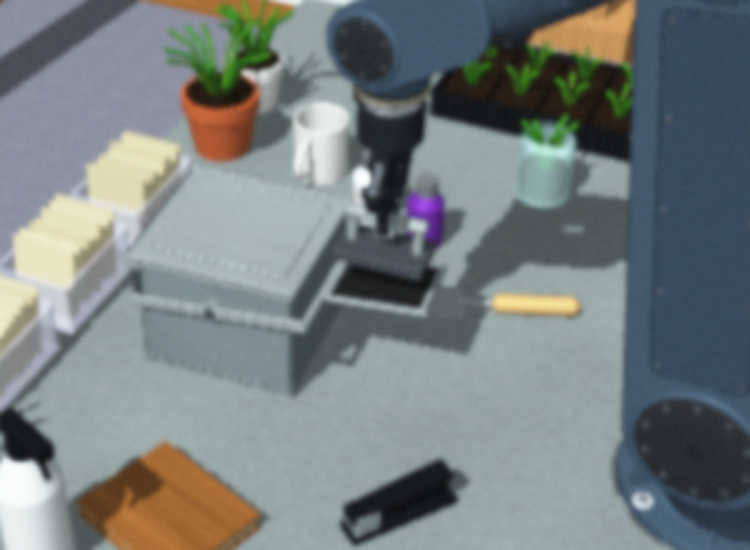

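Request:
apply_moves --pt "0 1 12 0 0 0 0" --pt "0 1 25 0 0 0 0" --pt "0 1 33 0 0 0 0" --pt "0 1 38 0 0 0 0" --pt "0 1 41 0 0 0 0" --pt "0 1 44 0 0 0 0" --pt "0 1 47 0 0 0 0" --pt "0 1 50 0 0 0 0" --pt "0 1 53 0 0 0 0" --pt "0 1 56 0 0 0 0" --pt "-1 1 59 0 0.2 0 0" --pt "-1 1 62 0 0.35 0 0" --pt "-2 1 65 0 0.5 0 0" --pt "-2 1 68 0 0.65 0 0" --pt "-3 1 71 0 0.8 0 0" --pt "-3 1 74 0 0.95 0 0" --pt "-3 1 76 0 0.95 0 0" --pt "-3 1 78 0 0.95 0 0" --pt "-3 1 78 0 0.95 0 0"

```text
clock: 8.25
tool_pos: [0.4306, -0.0147, 0.139]
orientation: [-3.132, -0.123, -0.154]
contact_force: [-0.4, -0.3, -9.0]
grip_width: 0.014
gripper_force: 60.6
```

```bash
python3 - <<'E'
from h import *
o=robot.get_obs();print(o["tool_pos"],o["orientation"],o["contact_force"],o["torque"],o["grip_width"])
f=robot.grab_frame("side");W=cloud(f)
rect(box(W,[.5,-.15,.2],[.9,.15,.6]),"lid");print(np.nanmax(box(W,[.5,-.15,.2],[.9,.15,.6]),0),np.nanmin(box(W,[.5,-.15,.2],[.9,.15,.6]),0))
move([.4295,-.0143,.136],4.5,-5.73)
E
```

```text
[ 0.43058363 -0.01474393  0.13897292] [-3.13150021 -0.12260069 -0.15399834] [-0.36736299 -0.28027108 -8.9685818 ] [-0.04802747  0.32355513  0.01260855] 0.013954886391529208
lid 1566 c [715.5   9. ] size [ 20.7 207.5] yaw -86.1 zmed 0.2984
[0.73164271 0.11255709 0.38246727] [ 0.69960522 -0.09421704  0.20011636]
row [-1.5 -0.6  3. ] [ 0.    0.01 -0.  ]
```

Request:
apply_moves --pt "-1 0 1 0 0 0 0" --pt "-1 0 2 0 0 0 0" --pt "-1 0 3 0 0 0 0" --pt "-1 0 4 0 0 0 0" --pt "-1 0 4 0 0 0 0"

```text
clock: 8.72
tool_pos: [0.4311, -0.014, 0.1369]
orientation: [-3.13, -0.122, -0.159]
contact_force: [-7.1, 11.9, 21.0]
grip_width: 0.0139
gripper_force: 63.7
```

```bash
python3 - <<'E'
from h import *
o=robot.get_obs();print(o["tool_pos"],o["orientation"],o["contact_force"],o["torque"],o["grip_width"])
f=robot.grab_frame("side");W=cloud(f);cv2.imwrite("pics/s3.png",cv2.resize(f["pixels"][80:300,160:460],None,fx=2.5,fy=2.5))
b=box(W,[.5,-.15,.2],[.9,.15,.6]);print(b.max(0),b.min(0))
E
```

```text
[ 0.43105627 -0.01396863  0.13693111] [-3.13011129 -0.12223334 -0.15927337] [-7.13910157 11.90431359 21.00669387] [1.58817339 1.0693853  0.21607673] 0.013939645663162765
[0.73323696 0.11228267 0.38351803] [ 0.70263693 -0.09844273  0.20026415]
```

View pics/s3.png

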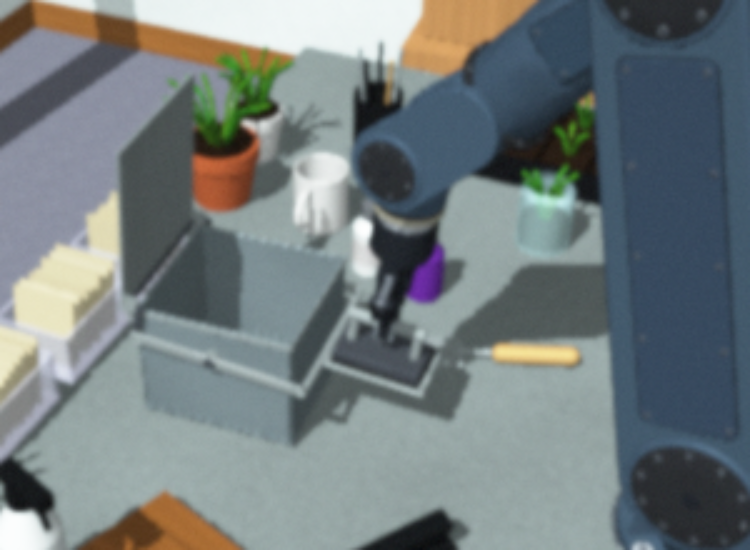

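The lid stands upright and the weight sits flat inside the paddle's lip at (385,355). It is pressed slightly into the stop, so I'll ease off and then release.

Request:
apply_moves --pt "0 0 -1 0 0 0 0" --pt "0 0 -2 0 0 0 0" --pt "0 0 -2 0 0 0 0" --pt "0 0 -2 0 0 0 20" --pt "0 0 -2 0 0 0 35" --pt "0 0 -2 0 0 0 50" --pt "0 0 -2 0 0 0 60" --pt "0 0 -2 0 0 0 60" --pt "0 0 -2 0 0 0 60" --pt "0 0 -12 0 0 0 60" --pt "0 0 -30 0 0 0 60" --pt "0 0 -60 0 0 0 60" --pt "0 0 -90 0 -0.5 0 70" --pt "0 0 -120 0 -0.96 0 80" --pt "0 0 -120 0 -0.96 0 85"

```text
clock: 10.02
tool_pos: [0.4205, -0.016, 0.2598]
orientation: [3.137, 0.123, 0.006]
contact_force: [0.4, -0.2, 1.2]
grip_width: 0.0849
gripper_force: 0.0
```

```bash
python3 - <<'E'
from h import *
o=robot.get_obs();print(o["tool_pos"],o["orientation"],o["contact_force"],o["clock"])
f=robot.grab_frame("side");W=cloud(f)
b=box(W,[.5,-.15,.2],[.9,.15,.6]);print(b.max(0),b.min(0))
rect(box(W,[.36,-.07,.142],[.5,.05,.175]),"bar side")
f=robot.grab_frame("scene");W=cloud(f)
rect(box(W,[.36,-.07,.142],[.5,.05,.175]),"bar scene")
rect(box(W,[.36,-.07,.112],[.5,.05,.13]),"plate scene")
rect(box(W,[.53,-.34,.09],[.61,-.25,.12]),"cap scene")
move([.569,-.302,.20],-16)
E
```

```text
[ 0.42050781 -0.01600238  0.25978367] [3.13748266 0.1228239  0.00631692] [ 0.38549998 -0.23751023  1.2048485 ] 10.0167
[0.73210425 0.11056661 0.38284803] [ 0.70227403 -0.09494272  0.20004063]
bar side 175 c [427.2  -7.9] size [95.3 19.1] yaw 4.6 zmed 0.1543
bar scene 102 c [429.7 -12.5] size [100.1  14.5] yaw 3.8 zmed 0.1599
plate scene 260 c [431.5 -14.8] size [104.4  69. ] yaw 2.6 zmed 0.118
cap scene 89 c [ 570.2 -304.1] size [28.4 29.2] yaw -47.4 zmed 0.1086
row [127.3 297.2  55.5] [ 0.   -0.01  3.42]
```

Request:
apply_moves --pt "10 35 0 0 0 0.5 85" --pt "30 75 0 0 0 1 85" --pt "50 112 0 0 0 2 85" --pt "65 150 0 0 0 3 85" --pt "72 190 5 0 0 3.42 85" --pt "77 225 15 0 0 3.42 85" --pt "82 255 30 0 0 3.42 85" --pt "85 280 45 0 0 3.42 85" --pt "87 297 55 0 0 3.42 85" --pt "87 297 55 0 0 3.42 85"

```text
clock: 10.95
tool_pos: [0.5268, -0.3069, 0.1952]
orientation: [-3.109, 0.442, 0.009]
contact_force: [1.7, -0.1, -0.5]
grip_width: 0.085
gripper_force: 0.0
```

```bash
python3 - <<'E'
from h import *
f=robot.grab_frame("wrist");W=cloud(f);cv2.imwrite("pics/w3.png",f["pixels"])
rect(box(W,[.53,-.36,.1],[.62,-.24,.12]),"cap")
rect(box(W,[.42,-.36,.1],[.53,-.22,.12]),"purple cap")
o=robot.get_obs();print(o["tool_pos"],o["clock"])
move([.569,-.304,.035],-16)
E
```

```text
cap 1281 c [ 570.4 -306.9] size [29.  29.3] yaw -77.0 zmed 0.1112
purple cap 1046 c [ 478.2 -281.6] size [29.4 29.3] yaw 24.1 zmed 0.1111
[ 0.52705613 -0.30550404  0.19666777] 11.0
row [ 40.7 -12.9 161.5] [-0.01  0.05 -0.02]
```

View pics/w3.png

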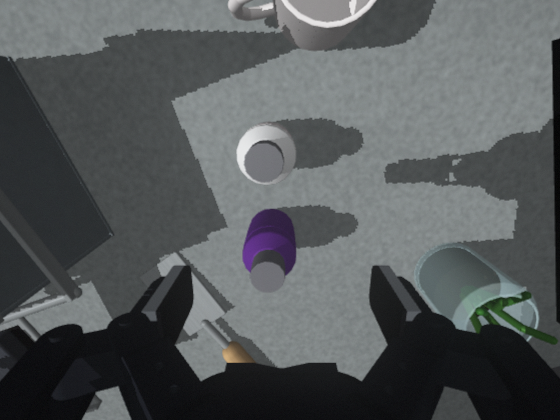

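Bottle cap at (265,158) in the wrist view, measured at (0.570,-0.306) on the desk. The purple one stands below it in the image and clear of the closing line.

Request:
apply_moves --pt "25 -8 5 0 0 0 85" --pt "43 -11 15 0 0 0 85" --pt "43 -11 40 0 0 0 85" --pt "43 -11 75 0 0 0 85" --pt "43 -11 110 0 0 0 85" --pt "43 -11 140 0 0 0 85" --pt "43 -11 157 0 0 0 85" --pt "43 -11 160 0 0 0 85" --pt "43 -11 160 0 0 0 60" --pt "43 -11 160 0 0 0 40" --pt "43 -11 160 0 0 0 40" --pt "43 -11 160 0 0 0 40" --pt "43 -11 160 0 0 0 40"

```text
clock: 12.08
tool_pos: [0.5731, -0.3065, 0.0413]
orientation: [3.11, -0.438, 0.002]
contact_force: [-0.3, 0.7, 7.1]
grip_width: 0.0501
gripper_force: 62.9
```

Request:
apply_moves --pt "0 0 -15 0 0 0 40" --pt "0 0 -45 0 0 0 40" --pt "0 0 -85 0 0 0 40" --pt "0 0 -125 0 0 0 40" --pt "0 0 -165 0 0 0 40" --pt "-2 -10 -200 0 0 0 40" --pt "-8 -40 -225 0 0 -0.5 40" --pt "-15 -80 -230 0 0 -1.5 40" --pt "-21 -118 -230 0 0 -2.5 40" --pt "-28 -158 -230 0 0 -3.42 40" --pt "-35 -198 -230 0 0 -3.42 40" --pt "-42 -238 -230 0 0 -3.42 40" --pt "-47 -270 -230 0 0 -3.42 40" --pt "-51 -295 -230 0 0 -3.42 40" --pt "-52 -304 -230 0 0 -3.42 40" --pt "-52 -304 -230 0 0 -3.42 40" --pt "-52 -304 -230 0 0 -3.42 40"

```text
clock: 13.5
tool_pos: [0.6066, -0.0002, 0.2698]
orientation: [3.139, 0.124, -0.001]
contact_force: [-0.0, -0.7, -0.5]
grip_width: 0.05
gripper_force: 62.6
```

```bash
python3 - <<'E'
from h import *
o=robot.get_obs();print(o["tool_pos"],o["clock"],o["grip_width"],o["contact_force"])
f=robot.grab_frame("side");cv2.imwrite("pics/s4.png",cv2.resize(f["pixels"][60:280,160:460],None,fx=2.5,fy=2.5))
E
```

```text
[ 6.06551724e-01 -1.92169143e-04  2.69765053e-01] 13.5 0.05000239371122056 [-0.03253131 -0.66447104 -0.53617755]
```

View pics/s4.png

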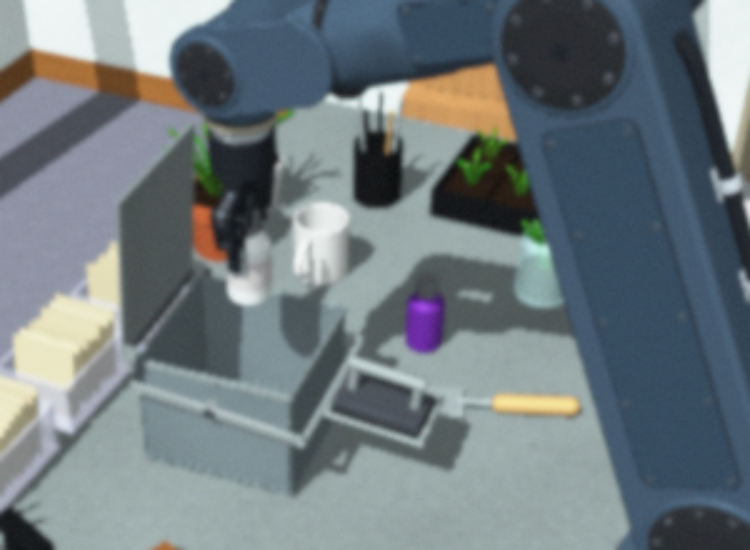

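Request:
apply_moves --pt "0 0 25 0 0 0 40" --pt "0 0 60 0 0 0 40" --pt "0 0 95 0 0 0 40" --pt "0 0 130 0 0 0 40" --pt "0 0 160 0 0 0 40" --pt "0 0 182 0 0 0 40" --pt "0 0 195 0 0 0 40" --pt "0 0 197 0 0 0 40" --pt "0 0 197 0 0 0 40" --pt "0 0 197 0 0 0 55" --pt "0 0 197 0 0 0 70" --pt "0 0 197 0 0 0 80" --pt "0 0 197 0 0 0 80" --pt "0 0 197 0 0 0 80" --pt "0 0 170 0 0 0 80" --pt "0 0 130 0 0 0 80" --pt "0 0 90 0 0 0 80" --pt "0 0 50 0 0 0 80" --pt "0 0 15 0 0 0 80" --pt "0 0 0 0 0 0 80"

```text
clock: 15.22
tool_pos: [0.6079, 0.0003, 0.2753]
orientation: [3.138, 0.123, 0.009]
contact_force: [0.1, -0.0, 0.3]
grip_width: 0.0803
gripper_force: 0.0
```

```bash
python3 - <<'E'
from h import *
o=robot.get_obs();print(o["tool_pos"],o["orientation"],o["clock"],o["grip_width"],o["contact_force"])
f=robot.grab_frame("wrist");W=cloud(f);cv2.imwrite("pics/w4.png",f["pixels"])
b=box(W,[.53,-.08,.02],[.69,.08,.2]);print(len(b));
for r in (b,): print(np.percentile(r,[2,50,98],axis=0))
W=cloud(robot.grab_frame("side"))
rect(box(W,[.36,-.07,.142],[.5,.05,.175]),"bar side")
move([.4295,-.0145,.137],4.5,-5.73)
move([.4295,-.0145,.26],4.5,0)
E
```

```text
[6.07880550e-01 2.58325304e-04 2.75301605e-01] [3.13830257 0.12317831 0.00942887] 15.2167 0.08026150904699984 [ 0.06255621 -0.04290178  0.25971697]
1884
[[ 0.59134704 -0.0243137   0.03550069]
 [ 0.614566   -0.00105031  0.09342813]
 [ 0.63098122  0.02103094  0.12246427]]
bar side 177 c [427.2  -9.8] size [95.5 17.2] yaw 5.6 zmed 0.154
row [-179.6    0.6  135.3] [ 0.01  0.91 -0.  ]
row [-179.     0.7   12.3] [ 0.01 -0.05 -0.  ]
```

View pics/w4.png

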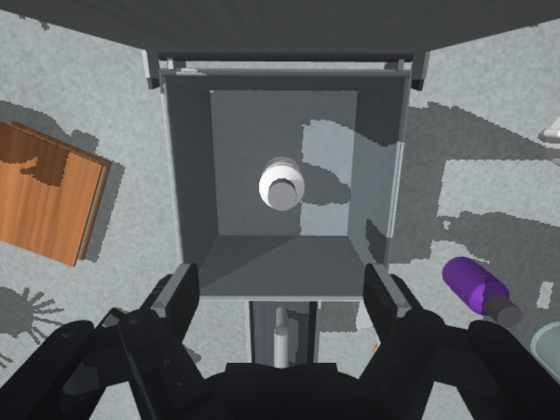

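The bottle stands upright inside the bin at (280,185). Now I'll go back for the weight.

Request:
apply_moves --pt "-38 0 0 0 0 0 80" --pt "-78 0 3 0 0.2 0 80" --pt "-118 0 8 0 0.5 0 80" --pt "-155 0 14 0 0.95 0 80" --pt "-182 0 18 0 0.95 0 80" --pt "-190 1 25 0 0.95 0 80" --pt "-188 1 45 0 0.95 0 80" --pt "-185 1 75 0 0.95 0 80" --pt "-182 1 105 0 0.95 0 80" --pt "-179 1 125 0 0.95 0 80" --pt "-178 1 132 0 0.95 0 80" --pt "-178 1 133 0 0.95 0 60" --pt "-178 1 133 0 0.95 0 40" --pt "-178 1 133 0 0.95 0 20" --pt "-178 1 133 0 0.95 0 0" --pt "-178 1 133 0 0.95 0 0" --pt "-178 1 133 0 0.95 0 0" --pt "-178 1 133 0 0.95 0 0" --pt "-178 1 133 0 0.95 0 0"

```text
clock: 16.9
tool_pos: [0.4295, -0.0145, 0.1376]
orientation: [-3.131, -0.122, -0.156]
contact_force: [-2.4, 3.0, 8.2]
grip_width: 0.0142
gripper_force: 58.3
```

Request:
apply_moves --pt "0 0 -4 0 0 0 0" --pt "1 0 -8 0 -0.1 0 0" --pt "1 0 -12 0 -0.25 0 0" --pt "2 0 -16 0 -0.4 0 0" --pt "2 0 -20 0 -0.55 0 0" --pt "2 0 -25 0 -0.7 0 0" --pt "3 0 -30 0 -0.85 0 0" --pt "4 0 -36 0 -0.95 0 0" --pt "5 0 -44 0 -0.95 0 0" --pt "6 0 -54 0 -0.95 0 0" --pt "7 0 -66 0 -0.95 0 0" --pt "8 0 -80 0 -0.95 0 0" --pt "9 0 -95 0 -0.95 0 0" --pt "11 0 -110 0 -0.95 0 0" --pt "12 0 -120 0 -0.95 0 0" --pt "12 0 -122 0 -0.95 0 0" --pt "12 0 -122 0 -0.95 0 0"

```text
clock: 18.32
tool_pos: [0.429, -0.0147, 0.2596]
orientation: [3.139, 0.123, -0.001]
contact_force: [0.2, 0.8, -9.3]
grip_width: 0.0138
gripper_force: 59.1
```

```bash
python3 - <<'E'
from h import *
o=robot.get_obs();print(o["tool_pos"],o["orientation"],o["clock"],o["grip_width"],o["contact_force"],o["torque"])
Ri=R.from_rotvec(o["orientation"]).inv()
f=robot.grab_frame("wrist");W=cloud(f);T=(Ri.apply((W-o["tool_pos"]).reshape(-1,3))*1000).reshape(W.shape)
t=T[150:300,215:350].reshape(-1,3);q=t[(t[:,2]>8)&(t[:,2]<30)]
rect(q/1000,"plate");print(np.round(np.percentile(q,[1,50,99],axis=0),1),np.linalg.lstsq(np.c_[q[:,:2],np.ones(len(q))],q[:,2],rcond=None)[0])
W=cloud(robot.grab_frame("side"));b=box(W,[.5,-.15,.15],[.9,.15,.6]);print("lid",b.max(0))
rect(box(W,[.44,.22,.015],[.66,.405,.029]),"stack")
move([.550,.317,.257],-6);move([.550,.317,.06],-6)
E
```

```text
[ 0.42895122 -0.01468079  0.25964428] [ 3.13898201e+00  1.22834914e-01 -7.54823873e-04] 18.3167 0.013795532999717058 [ 0.24187003  0.83313233 -9.29186017] [ 0.00652105 -0.01212517 -0.00898507]
plate 9643 c [14.5  1. ] size [84.8 64.3] yaw 0.0 zmed 0.0201
[[-18.4 -30.4  18.4]
 [ 31.6  -0.2  20.1]
 [ 56.7  32.3  25.8]] [8.20336578e-03 6.06103702e-04 1.99640979e+01]
lid [0.73750809 0.11111672 0.18036673]
stack 2120 c [554.2 336.6] size [169.9 165.2] yaw 70.8 zmed 0.0207
row [ 147.  -321.1    1.4] [-0.    0.02  1.75]
row [ 147.5 -321.1  198.4] [-0.    0.02  1.75]
```

Request:
apply_moves --pt "10 -20 0 0 0 0 0" --pt "25 -55 0 0 0 0 0" --pt "40 -92 0 0 0 0.4 0" --pt "58 -130 0 0 0 0.8 0" --pt "76 -166 0 0 0 1.2 0" --pt "94 -203 0 0 0 1.75 0" --pt "110 -240 0 0 0 1.75 0" --pt "126 -275 0 0 0 1.75 0" --pt "138 -302 5 0 0 1.75 0" --pt "144 -317 25 0 0 1.75 0" --pt "145 -321 55 0 0 1.75 0" --pt "145 -321 90 0 0 1.75 0" --pt "145 -321 125 0 0 1.75 0" --pt "145 -321 155 0 0 1.75 0" --pt "145 -321 175 0 0 1.75 0" --pt "145 -321 180 0 0 1.75 0" --pt "145 -321 180 0 0 1.75 0" --pt "145 -321 180 0 0 1.75 0"

```text
clock: 19.92
tool_pos: [0.5488, 0.3168, 0.0798]
orientation: [-3.137, 0.165, 0.001]
contact_force: [0.6, 0.8, -7.3]
grip_width: 0.0142
gripper_force: 59.4
```

```bash
python3 - <<'E'
from h import *
W=cloud(robot.grab_frame("wrist"))
o=robot.get_obs();print(o["tool_pos"],o["orientation"],o["clock"],o["contact_force"])
f=robot.grab_frame("side");W=cloud(f)
for d in robot.cut_out("stack","side")[:1]:
    p=W[d["region"]];rect(p[(p[:,2]>.012)&(p[:,2]<.028)],"stack side")
rect(box(W,[.47,.24,.05],[.63,.39,.064]),"plate side")
move([.5486,.3185,.0595],-6)
E
```

```text
[0.54918358 0.31705003 0.08057368] [-3.13635435e+00  1.64908227e-01 -1.35611444e-03] 19.9667 [ 0.062216   -0.32494923 -8.18410159]
stack side 1208 c [548.8 321. ] size [134.7 165.7] yaw -20.4 zmed 0.0206
plate side 541 c [548.3 318.3] size [ 67.5 112.5] yaw -6.5 zmed 0.0554
row [-0.8 -1.3 21.4] [-0.01 -0.01 -0.  ]
```

Over the middle within a couple of millimetres. I'll lower it, release and withdraw.

Request:
apply_moves --pt "-1 -1 7 0 0 0 0" --pt "-1 -1 13 0 0 0 0" --pt "-1 -1 17 0 0 0 0" --pt "-1 -1 19 0 0 0 0" --pt "-1 -1 20 0 0 0 0" --pt "-1 -1 21 0 0 0 0" --pt "-1 -1 21 0 0 0 0"

```text
clock: 20.65
tool_pos: [0.547, 0.3168, 0.0608]
orientation: [3.135, -0.165, -0.004]
contact_force: [-14.9, -13.6, 26.6]
grip_width: 0.0138
gripper_force: 63.3
```

Request:
apply_moves --pt "0 0 -1 0 0 0 0" --pt "0 0 -1 0 0 0 0" --pt "0 0 -1 0 0 0 20" --pt "0 0 -1 0 0 0 35" --pt "0 0 -1 0 0 0 50" --pt "0 0 -1 0 0 0 60" --pt "0 0 -1 0 0 0 60" --pt "0 0 -1 0 0 0 60" --pt "0 0 -12 0 0 0 60" --pt "0 0 -35 0 0 0 60" --pt "0 0 -70 0 0 0 60" --pt "0 0 -110 0 0 0 60" --pt "0 0 -140 0 0 0 60" --pt "-30 30 -160 0 0 0 60" --pt "-60 50 -170 0 0 0 60" --pt "-60 50 -170 0 0 0 60" --pt "-60 50 -170 0 0 0 60"

```text
clock: 22.07
tool_pos: [0.4819, 0.2739, 0.2302]
orientation: [-3.136, 0.165, -0.002]
contact_force: [0.3, 0.6, 0.1]
grip_width: 0.0603
gripper_force: 0.0
```

```bash
python3 - <<'E'
from h import *
o=robot.get_obs();print(o["tool_pos"],o["clock"],o["contact_force"])
f=robot.grab_frame("wrist");W=cloud(f);cv2.imwrite("pics/w5.png",f["pixels"])
for n in("weight","stack"):
  for d in robot.cut_out(n,"wrist")[:1]:
    p=W[d["region"]]
    if n=="weight":
        q=p[(p[:,2]>.033)&(p[:,2]<.046)];rect(q,"plate");print(np.linalg.lstsq(np.c_[q[:,:2],np.ones(len(q))],q[:,2],rcond=None)[0])
    else: rect(p[(p[:,2]>.018)&(p[:,2]<.031)],"stack")
W=cloud(robot.grab_frame("side"));print("lid",box(W,[.5,-.15,.15],[.9,.15,.6]).max(0))
E
```

```text
[0.48193942 0.27388953 0.23021465] 22.0667 [0.30100493 0.55933284 0.06114031]
plate 4671 c [548.7 315.1] size [ 64.1 109.9] yaw -5.8 zmed 0.0401
[-0.00109798  0.00032811  0.04061971]
stack 11415 c [550.5 317.8] size [130.4 160.3] yaw -19.8 zmed 0.0252
lid [0.72939784 0.11052827 0.18079116]
```

View pics/w5.png

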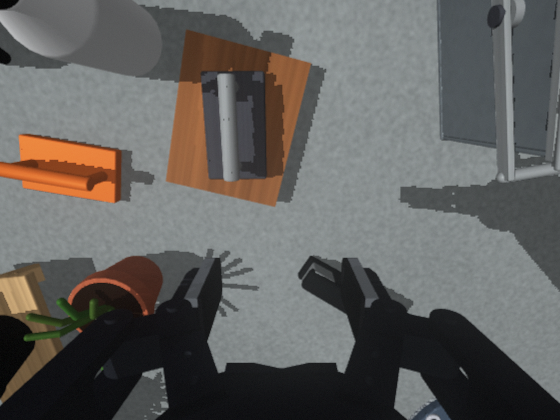

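The weight lies flat at (235,125), 3 mm off the stack's middle. The lid is shut, nothing else has moved, and the gripper touches nothing.

```bash
python3 -c "
from rig import robot
print(robot.job_done())"
```

```text
the job is handed in; nothing more can be done
None
```

The job is handed in at about 22 s: the bottle is in the recycling bin, the lid is shut, and the weight lies flat on the stack about 3 mm off its middle, with the arm clear of everything.

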